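Gauge two guide bushes on the leaning pin and sort them

ROBOT

A 6-joint arm with a two-finger parallel gripper is mounted at the origin on a cart in front of the work surface, level with it; the furniture and walls round the work are solid. World frame = base frame: x ahead of the robot, y to its left, z up, the work surface at z = 0. Lengths are in m, angles in degrees, forces in N, time in s.
With the tool pointing down it reaches from about 0.325 to 0.85 m from the base axis. Payload 15.5 kg.
Tool frame: the origin (TCP) lies midway between the tips of the shut fingers; the grasp point (between the pads) lies 19 mm behind it; z points along the fingers, y is the line along which they close (so a half turn about z gives the same grasp; the last joint's range is limited). The gripper opens to 91 mm and grips with 3 to 60 N. Pads are 32 mm wide; open, the fingers measure 118 mm over their backs; the gripper's body (76 mm by 178 mm) begins 60 mm behind the grasp point.
Start: joints at [68.612, 28.281, 77.091, -0, 74.628, -5.472], TCP at [0.171, 0.601, 0.19] pointing down, gripper open.
Joint ranges: [-166.48, 166.48], [-47.26, 123.95], [12.59, 153.08], [-70.14, 250.14], [6.76, 159.57], [-176.63, 176.63]. Speed limits (degrees/s): [108.29, 108.29, 147.25, 172.46, 172.46, 172.46].

INTERFACE

Orientations are given as a 3x3 rotation matrix whose columns are the frame's x, y, z axes.
In Python, from bench import ctrl gives the robot as it stands. The module is installed in compiled form; this text tells all that it offers. Calls block until the motion is done:
- ctrl.goto(position, orientation): joint-space move of the TCP to a pose.
- ctrl.move_l(position, vel=0.15, ori=None, contact_N=None): straight line of the TCP; ori=None keeps the orientation; vel is the mean speed in m/s. With contact_N (N) it stops when the force on the tool has changed by that much, and returns True; else False.
- ctrl.movej(angles): joint-space move.
- ctrl.command_gripper(opening): opening from 0.0 (shut) to 1.0 (fully open); the grip force is fixed at half the most; returns when the fingers have stopped.
- ctrl.sleep(seconds).
- ctrl.ik(position, orientation): joint angles nearest the present ones, or None.
- ctrl.read_camera(name): name is "side" or "top" or "wrist"; returns the picture (384x512x3 uint8, blue, green, red); there is no depth.
- ctrl.camera_params(name): a dict with "fx", "fy", "cx", "cy" (pixels), "pose" (4x4, takes a point from camera to world coordinates); the wrist camera has in their place "T_tool_cam" (4x4, takes a point from camera to tool coordinates, whose origin is the TCP and whose axes are the flange's). Camera axes: x right, y up, looking along -z (the intrinsics and any distortion apply to the point x, -y, -z); pixel columns grow to the right and rows downward; lengths in m; the calibration is good to about 2 mm. A picture is of the moment at which its call begins: read the wrist's pose just before it. camera_params takes no time and is no camera call.
A pose or a line that the arm cannot do raises ctrl.MotionError and nothing moves.
- ctrl.sign_off(): hands the job in; it is judged then, once.
Readings, each from a call of its own:
- ctrl.current_t(): time.
- ctrl.current_q(): joint angles.
- ctrl.current_dq(): joint speeds.
- ctrl.current_effort(): joint torques, N m.
- ctrl.current_tool_pos(): TCP position.
- ctrl.current_eef_rot(): TCP orientation.
- ctrl.current_contact_force(): force on the tool from outside, world axes, zero at the start.
- ctrl.current_wrist_torque(): the same for the moment, N m.
- ctrl.current_grip_width(): opening from 0.0 (shut) to 1.0 (fully open).
- ctrl.current_grasp_force(): force on a finger pad.
Only numpy, scipy, OpenCV 4.12 (cv2) and the standard library are available. Lean on these libraries where they do the work, as an engineer would, in place of code of your own. Each camera call takes 0.05 s, during which the arm holds its last target. There are 200 camera calls.

TASK

Two new bronze guide bushes for the Vicat stand have to be checked for burrs in the bore before they are fitted. One bush at a time, slide it flange first onto the leaning gauge pin with light pressure: if its flange comes fully home on the steel shoulder, take it off and stand it in the green tray; if it stops part-way, do not force it but take it off and stand it in the red tray. Put the first bush away before you try the second, let both end upright on their flanges, and leave the gauge free, without knocking over the crucibles and the dropper bottle behind it.

Things in the scene. Friction and masses are not known exactly. Their poses are not given: they have to be found in the camera images.
- bush_1: bronze bush standing on its flange: 40 mm tall, flange diameter 50 mm and 6 mm thick, barrel above it 36 mm, bore right through 22 mm, 0.18 to 0.29 kg. Origin: centre of the flange's underside; z up the bore to the plain end. The bore may be clean or burred, drawn anew at each start; it is hard to see, the pin tells. Grip round the barrel.
- bush_2: a second bush, outwardly the same as bush_1. Both, one or neither may be burred, whatever the name. A burr is a lump about 4.5 mm proud on one side of the bore, 14 to 18 mm above the flange's underside; light pressure does not move it.
- gauge_pin: bright fixed pin, diameter 20.5 mm (0.75 mm play all round in the bore), 32 mm long, on a round steel shoulder of diameter 58 mm. Origin: centre of the shoulder's upper face, at the pin's foot, 75 mm above the bench; z along the pin to its tip, which leans 20 degrees from the vertical, roughly towards the robot.
- pin_tip (a point): centre of the pin's tip, 32 mm from its foot, with a small chamfer (1.2 mm). A clean bush slides on until its flange lies on the shoulder (bush origin at the pin's foot, axes in line); a burred one stops hard with its origin 18 mm short of that. A push of 5 to 10 N is plenty to tell.
- gauge: grey cast base of the gauge, fixed to the bench, 116 x 92 mm, 14 mm thick, with a leaning boss that carries the shoulder and pin. Origin: centre of its underside; the pin leans to its -x. Position and direction differ at each start.
- green_tray: low green plastic tray for good bushes, fixed, 165 (x) x 120 (y) mm, rim 13 mm high, floor and walls 3 mm thick. Origin: centre of its underside, x along its length; a bush standing in it has its origin 3 mm higher than the tray's. Room for two bushes one behind the other along x (for example 35 mm either side of the centre).
- red_tray: the same tray in red, for rejected bushes. The two trays change sides from start to start.
- crucible_1: small white loose crucible, 44 mm wide, 37 mm tall, behind the gauge; leave it. Origin: centre of its underside.
- crucible_2: another such crucible; leave it. Origin: centre of its underside.
- dropper_bottle: small brown loose bottle with a dropper, 33 mm wide, 102 mm tall, behind the gauge; leave it. Origin: centre of its underside.
Mind the look-alikes: they are no part of the job. What is shaped like the bush_2 but orange, purple or turquoise is not meant.

How it is judged:
By the outcome, as a careful person would: the job done as asked, in the order asked, and still so for the second after the job is handed in, with the robot touching nothing.
It also fails if it takes over 64 s, if anything falls off the work surface, if the arm or the gripper's body presses on something with over 40 N, if the wrist force passes 120 N, or if a joint passes its speed limit or range.

## Working session

There is one attempt and no reset: what is moved stays moved. The work goes in short steps, each a Python script; the robot and the scene stay as the last script left them, time stands still between calls to the robot, and variables do not carry over. Pictures are saved under pics/ and viewed, at most 10 in all, crops included, and the job is handed in when it is done.

```bash
mkdir -p pics
python3 - <<'E'
from bench import ctrl
import cv2,numpy as np
np.set_printoptions(precision=4,suppress=True)
for n in ("side","top"):
    p=ctrl.camera_params(n); print(n,p)
    cv2.imwrite(f"pics/{n}0.png",ctrl.read_camera(n))
p=ctrl.camera_params("wrist");print(p)
print(ctrl.current_t(),ctrl.current_eef_rot())
E
```

```text
side {'fx': 445.4549003792778, 'fy': 445.4549003792778, 'cx': 257.72063071764336, 'cy': 184.27301029023033, 'pose': array([[-0.9346,  0.2134, -0.2846,  0.2977],
       [-0.3556, -0.547 ,  0.7578,  0.8261],
       [ 0.006 ,  0.8095,  0.5871,  0.7055],
       [ 0.    ,  0.    ,  0.    ,  1.    ]])}
top {'fx': 468.5235623970875, 'fy': 468.5235623970875, 'cx': 256.9522499776881, 'cy': 189.41157545502745, 'pose': array([[ 0.0134,  0.9947, -0.1024,  0.4659],
       [-0.9999,  0.0143,  0.0082,  0.0065],
       [ 0.0096,  0.1023,  0.9947,  1.2794],
       [ 0.    ,  0.    ,  0.    ,  1.    ]])}
{'fx': 314.7026422045052, 'fy': 314.7026422045052, 'cx': 254.45947734634825, 'cy': 194.44425893375654, 'T_tool_cam': array([[-0.0014,  0.9706,  0.2406,  0.0675],
       [ 1.    ,  0.0012,  0.0008,  0.0005],
       [ 0.0005,  0.2406, -0.9706, -0.1943],
       [ 0.    ,  0.    ,  0.    ,  1.    ]])}
0.1 [[-0.9617  0.2743 -0.0004]
 [ 0.2743  0.9617 -0.001 ]
 [ 0.0001 -0.0011 -1.    ]]
```

View pics/top0.png

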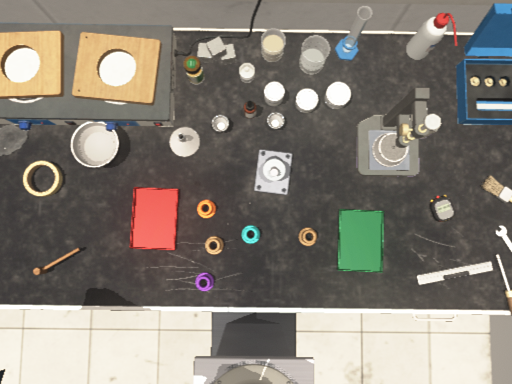

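View pics/side0.png

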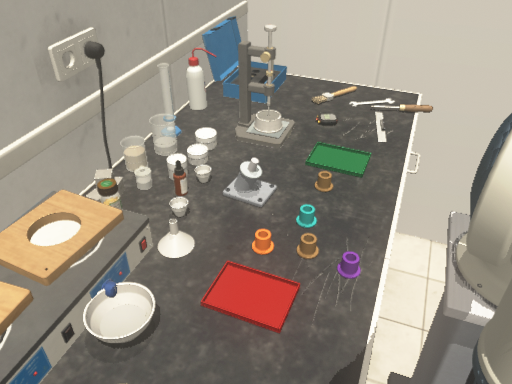

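The top view shows bronze bushes at (214,245) and (308,237), the gauge at (273,172), the red tray at (155,219) and the green tray at (360,240). The look-alikes are orange, turquoise and purple. The side view agrees.

```bash
cat > h.py <<'E'
from bench import ctrl
import cv2,numpy as np
np.set_printoptions(precision=4,suppress=True)
def cam(n):
    p=ctrl.camera_params(n)
    if n=="wrist":
        T=np.eye(4);T[:3,:3]=ctrl.current_eef_rot();T[:3,3]=ctrl.current_tool_pos()
        p["pose"]=T@p["T_tool_cam"]
    return p
def ray(p,uv):
    d=np.array([(uv[0]-p["cx"])/p["fx"],-(uv[1]-p["cy"])/p["fy"],-1.])
    d=p["pose"][:3,:3]@d; return p["pose"][:3,3],d/np.linalg.norm(d)
def onz(p,uv,z):
    o,d=ray(p,uv); return o+d*(z-o[2])/d[2]
def proj(p,X):
    c=p["pose"][:3,:3].T@(np.asarray(X)-p["pose"][:3,3])
    return np.array([p["cx"]+p["fx"]*c[0]/-c[2],p["cy"]-p["fy"]*c[1]/-c[2]])
def tri(rs):
    A=sum(np.eye(3)-np.outer(d,d) for o,d in rs); b=sum((np.eye(3)-np.outer(d,d))@o for o,d in rs)
    return np.linalg.solve(A,b)
def blobs(im,lo,hi,amin):
    m=cv2.inRange(cv2.cvtColor(im,cv2.COLOR_BGR2HSV),lo,hi)
    cs,_=cv2.findContours(m,cv2.RETR_EXTERNAL,cv2.CHAIN_APPROX_NONE)
    return [c for c in cs if cv2.contourArea(c)>amin]
E
python3 - <<'E'
from h import *
im=cv2.imread("pics/top0.png"); p=cam("top")
hsv=cv2.cvtColor(im,cv2.COLOR_BGR2HSV)
print(hsv[238:250,208:222].reshape(-1,3).max(0), [hsv[r,c] for r,c in((245,207),(238,214),(245,221),(209,199),(237,301))])
for n,lo,hi in (("green",(45,100,40),(85,255,255)),("red",(0,180,90),(4,255,255)),("bronze",(8,60,60),(18,205,230))):
    for c in blobs(im,lo,hi,1500 if n!="bronze" else 60):
        r=cv2.minAreaRect(c); x,y=r[0]
        if n!="bronze":
            B=cv2.boxPoints(r); W=np.array([onz(p,b,.013)[:2] for b in B]); e=[W[1]-W[0],W[2]-W[1]]
            L=[np.linalg.norm(v) for v in e]; l=e[int(np.argmax(L))]
            print(n,r[0],W.mean(0),L,"len dir",np.degrees(np.arctan2(l[1],l[0])))
        elif 130<y<330: print(n,r,cv2.contourArea(c),onz(p,r[0],.03))
cv2.imwrite("pics/topg.png",np.hstack([cv2.resize(im[140:205,240:310],None,fx=6,fy=6,interpolation=cv2.INTER_CUBIC),
 cv2.resize(cv2.imread("pics/side0.png")[150:215,215:285],None,fx=5.3,fy=6,interpolation=cv2.INTER_CUBIC)]))
E
```

```text
[ 19 136 248] [array([ 18, 103, 241], dtype=uint8), array([ 15, 122, 176], dtype=uint8), array([ 15, 122, 128], dtype=uint8), array([ 18, 155, 255], dtype=uint8), array([ 16, 123, 164], dtype=uint8)]
green (360.3799133300781, 240.221923828125) [ 0.4632 -0.2843] [np.float64(0.16489356867875982), np.float64(0.12132752567050213)] len dir -2.1099538076940973
bronze ((56.710723876953125, 262.0425109863281), (9.716497421264648, 52.32291793823242), 64.53665161132812) 217.5 [0.395  0.5199 0.03  ]
bronze ((213.5, 244.5), (19.0, 19.0), 90.0) 282.0 [0.4463 0.1093 0.03  ]
bronze ((307.2500305175781, 236.25003051757812), (19.091880798339844, 18.384775161743164), 45.0) 275.5 [ 0.4713 -0.139   0.03  ]
bronze ((492.4999694824219, 185.5), (19.691856384277344, 15.254256248474121), 33.690067291259766) 243.5 [ 0.6142 -0.6386  0.03  ]
bronze ((38.84146499633789, 177.9268341064453), (24.40536880493164, 28.16004180908203), 6.340191841125488) 98.5 [0.617  0.5802 0.03  ]
```

View pics/topg.png

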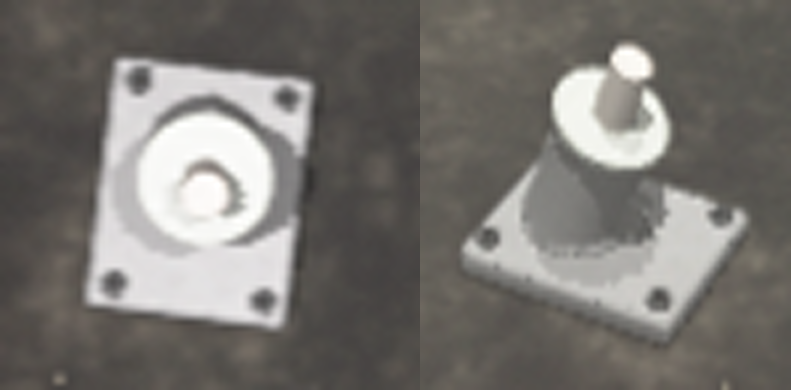

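The crop shows the gauge. In the top view the base corners are at crop px (115,58), (315,80), (285,327) and (85,303), and the tip is at about (274,172) full-frame. In the side view the tip is at about (255,160).

Run:
```python
from h import *
im=cv2.imread("pics/top0.png"); p=cam("top"); s=cam("side")
f=lambda u,v:((u+.5)/6-.5+240,(v+.5)/6-.5+140)
C=np.array([onz(p,f(*c),.014)[:2] for c in((115,58),(315,80),(285,327),(85,303))])
print(C,[np.linalg.norm(C[i]-C[i-1]) for i in range(4)])
d=(C[2]+C[3]-C[0]-C[1])/2; a=np.arctan2(d[1],d[0]); print("centre",C.mean(0),"lean az",np.degrees(a))
d2=C[0]-C[1]; print(np.degrees(np.arctan2(d2[1],d2[0])))
tip=tri([ray(p,f(204,194)),ray(s,((212.5)/5.3-.5+215,(62.5)/6-.5+150))]);print("tip",tip,"expect z",.075+.032*np.cos(np.radians(20)))
zt=.075+.032*np.cos(np.radians(20)); print(onz(p,f(204,194),zt),onz(s,(212.5/5.3+214.5,62.5/6+149.5),zt), "shoulder", onz(p,f(204,178),.075))
hsv=cv2.cvtColor(im,cv2.COLOR_BGR2HSV);print(hsv[219,155])
m=(((hsv[...,0]>172)|(hsv[...,0]<6))&(hsv[...,1]>150)&(hsv[...,2]>60)).astype(np.uint8)
c=max(cv2.findContours(m,0,1)[0],key=cv2.contourArea);r=cv2.minAreaRect(c);W=np.array([onz(p,b,.013)[:2] for b in cv2.boxPoints(r)]);print("red",r,W.mean(0),W)
# side check of bushes
S=cv2.imread("pics/side0.png")
for n,x in(("A",(.446,.109)),("B",(.471,-.139))): print(n,proj(s,(*x,.04)),proj(s,(*x,0)))
for x,y in ((.5,0),(.45,0.1),(.5,0.3),(.45,-.25)): pass
```

```text
[[ 0.7068 -0.0073]
 [ 0.698  -0.0987]
 [ 0.5845 -0.0858]
 [ 0.5942  0.0048]] [np.float64(0.11326708459961736), np.float64(0.09185441733377413), np.float64(0.11416794894923864), np.float64(0.09111997236618768)]
centre [ 0.6459 -0.0468] lean az 173.67642983921414
84.50305616472616
tip [ 0.6327 -0.0445  0.1037] expect z 0.10507016386514907
[ 0.6318 -0.0446  0.1051] [ 0.6326 -0.0424  0.1051] shoulder [ 0.6431 -0.0458  0.075 ]
[  2 152 245]
red ((153.8004913330078, 217.9900360107422), (46.042484283447266, 61.722896575927734), 2.862405300140381) [0.5154 0.273 ] [[0.4346 0.3357]
 [0.6006 0.3342]
 [0.5961 0.2095]
 [0.4301 0.2127]]
A [308.9922 236.6558] [307.6804 249.8504]
B [325.1079 174.3222] [323.6935 186.5881]
```

```bash
cat >> h.py <<'E'
def pinR(az,flip=1):
    a=np.radians(az);t=np.radians(20)
    z=-np.array([np.sin(t)*np.cos(a),np.sin(t)*np.sin(a),np.cos(t)])
    y=flip*np.array([-np.sin(a),np.cos(a),0]); return np.column_stack([np.cross(y,z),y,z])
def downR(yaw):  # tool y direction at yaw
    a=np.radians(yaw);y=np.array([np.cos(a),np.sin(a),0]);z=np.array([0,0,-1.]);return np.column_stack([np.cross(y,z),y,z])
E
python3 - <<'E'
from h import *
tip=np.array([.632,-.044,.105]);q=[]
for f in(1,-1):
    R=pinR(174,f); print(f,R[:,0],ctrl.ik(tip-.05*R[:,2],R))
for y in (-90,0,90,180):
    print(y,[ctrl.ik([*b,.01],downR(y)) for b in((.4463,.1093),(.4713,-.139))])
i=0
for f in (1,-1):
    R=pinR(174,f)
    ctrl.goto(tip-.05*R[:,2],R); ctrl.sleep(.2)
    p=cam("wrist"); im=ctrl.read_camera("wrist"); cv2.imwrite(f"pics/w{f}.png",im); np.save(f"w{f}.npy",p["pose"])
    print(ctrl.current_tool_pos()-(tip-.05*R[:,2]),proj(p,tip),proj(p,tip+.032*R[:,2]),ctrl.current_t(),ctrl.current_q())
cv2.imwrite("pics/wp.png",cv2.resize(np.hstack([cv2.imread("pics/w1.png"),cv2.imread("pics/w-1.png")]),(800,300)))
E
```

```text
1 [ 0.9345 -0.0982  0.342 ] [-10.3966  21.8646 100.4238   2.4523  37.7912  83.9293]
-1 [-0.9345  0.0982 -0.342 ] [-10.3966  21.8646 100.4238   2.4523  37.7912 -96.0707]
-90 [array([  6.3082,  31.9317, 110.6468,  -0.    ,  37.4215,  96.3082]), array([-23.3991,  33.3439, 106.2015,  -0.    ,  40.4546,  66.6009])]
0 [array([  6.3082,  31.9317, 110.6468,  -0.    ,  37.4215,   6.3082]), array([-23.3991,  33.3439, 106.2015,  -0.    ,  40.4546, -23.3991])]
90 [array([  6.3082,  31.9317, 110.6468,  -0.    ,  37.4215, -83.6918]), array([ -23.3991,   33.3439,  106.2015,   -0.    ,   40.4546, -113.3991])]
180 [array([   6.3082,   31.9317,  110.6468,   -0.    ,   37.4215, -173.6918]), array([-23.3991,  33.3439, 106.2015,  -0.    ,  40.4546, 156.6009])]
[ 0.      0.0003 -0.    ] [255.4751 202.7025] [255.3337 193.3414] 3.075 [-10.3674  21.8664 100.4201   2.4537  37.7946  83.9233]
[ 0.  0. -0.] [254.1449 202.6282] [254.2178 193.2185] 6.0833 [-10.3968  21.8661 100.4225   2.4538  37.7922 -96.0624]
```

View pics/wp.png

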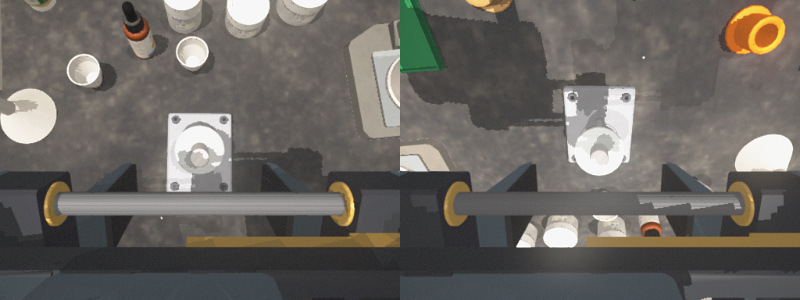

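The wrist views show the pin tip near (256,201) in both, close to the predicted (255,203). I'll zoom in.

Run:
```python
import cv2,numpy as np
L=[cv2.resize(cv2.imread(f"pics/w{f}.png")[135:250,200:310],None,fx=3.6,fy=3.6,interpolation=cv2.INTER_CUBIC) for f in(1,-1)]
o=np.hstack(L); print(o.shape); cv2.imwrite("pics/wz.png",o)
```

```text
(414, 792, 3)
```

View pics/wz.png

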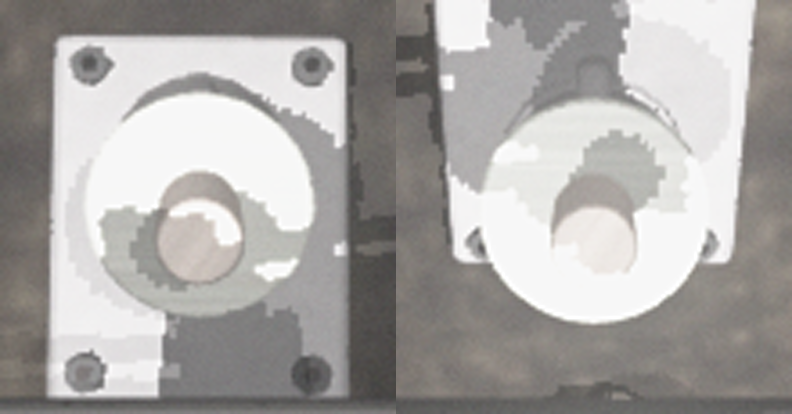

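Measured on the zoom, the tip sits about 0.7 mm further along the first view's tool x and about 0.35 mm towards +y than my estimate. Next I pick the first bush, squeezing twice to centre it, and probe with it.

```bash
cat >> h.py <<'E'
TIP=np.array([.63265,-.0437,.10515]); RP=pinR(173.9,-1); AX=-RP[:,2]; FOOT=TIP-.032*AX; G=.010
def pick(b):
    b=np.array(b)
    ctrl.goto([*b,.075],downR(0)); ctrl.command_gripper(.7)
    ctrl.move_l([*b,G],.12); ctrl.command_gripper(0); w0=ctrl.current_grip_width()
    ctrl.command_gripper(.7); ctrl.move_l([*b,.055],.15)
    ctrl.goto([*b,.055],downR(90)); ctrl.move_l([*b,G],.12); ctrl.command_gripper(0)
    print("widths",w0*91,ctrl.current_grip_width()*91,"F",ctrl.current_grasp_force(),"t",ctrl.current_t())
    ctrl.move_l([*b,.14],.2)
def state():
    o=ctrl.current_tool_pos()+G*ctrl.current_eef_rot()[:,2]; d=o-FOOT
    print("above foot mm",1e3*d@AX,"lat x,y",1e3*d@RP[:,0],1e3*d@RP[:,1],"F",ctrl.current_contact_force(),"t",ctrl.current_t())
    return 1e3*d@AX
def probe(dx=0,dy=0):
    off=RP@np.array([dx,dy,0])
    P=lambda h:FOOT+off+AX*(h+G)
    ctrl.goto(P(.060),RP); ctrl.move_l(P(.036),.1); 
    r=ctrl.move_l(P(-.004),.03,contact_N=8); print("contact",r); return state()
E
python3 - <<'E'
from h import *
pick((.4463,.1093)); probe(); cv2.imwrite("pics/p1.png",ctrl.read_camera("wrist")); print(ctrl.current_wrist_torque())
E
```

```text
widths 34.465693979713414 34.31206303175977 F 30.001489324495196 t 13.2167
contact True
above foot mm 0.21152302681101068 lat x,y 0.581898461110487 0.013937184051156536 F [-0.493  -1.0755  3.7339] t 16.3583
[-0.0063  0.1637  0.0558]
```

The bush came home, 0.2 mm from the foot, so it is clean. I'll press lightly once more, withdraw and place it in the green tray.

```bash
cat >> h.py <<'E'
def withdraw():
    c=ctrl.current_tool_pos(); ctrl.move_l(c+.065*AX,.12)
def place(xy):
    ctrl.goto([*xy,.07],downR(90)); ctrl.move_l([*xy,G+.012],.12)
    print("touch",ctrl.move_l([*xy,G+.001],.03,contact_N=4),ctrl.current_tool_pos(),ctrl.current_grip_width()*91)
    ctrl.command_gripper(.62); ctrl.move_l([*xy,.10],.2); print("t",ctrl.current_t())
GREEN=np.array([.4632,-.2843]); RED=np.array([.5154,.273])
E
python3 - <<'E'
from h import *
ctrl.move_l(ctrl.current_tool_pos()-.003*AX,.02,contact_N=6); state()
withdraw(); place(GREEN+[.035,-.001])
cv2.imwrite("pics/p2.png",ctrl.read_camera("top"))
pick((.4713,-.139)); probe()
E
```

```text
above foot mm -1.5813998930054176 lat x,y -0.0019865437655171275 0.01940382497965037 F [-0.7108 -0.3664  5.9212] t 16.6167
touch True [ 0.4984 -0.2856  0.0113] 34.12191048137362
t 20.45
widths 34.13434159275656 33.71173341110758 F 30.0013533141464 t 27.3833
contact True
above foot mm 0.25800570497161107 lat x,y 0.4780126715493416 0.18292914398440432 F [-0.943   1.2486  4.1683] t 30.35
```

The second bush also comes home (0.26 mm), so it's clean too and goes in the other half of the green tray.

Run:
```python
from h import *
ctrl.move_l(ctrl.current_tool_pos()-.003*AX,.02,contact_N=6); state()
im=ctrl.read_camera("side"); a=im[130:220,210:330]
withdraw(); place(GREEN+[-.035,.0013])
ctrl.goto([.45,.0,.3],downR(90))
p=cam("top");t=ctrl.read_camera("top"); s=ctrl.read_camera("side"); print(ctrl.current_t())
for c in blobs(t,(8,60,60),(18,205,230),60):
    r=cv2.minAreaRect(c)
    if 320<r[0][0]<400 and r[0][1]>180: print(r,onz(p,r[0],.033))
R=lambda x:cv2.resize(x,(400,300),interpolation=cv2.INTER_CUBIC)
cv2.imwrite("pics/fin.png",np.vstack([np.hstack([R(a),R(s[130:190,295:385])]),np.hstack([R(t),R(s)])]))
```

```text
above foot mm -1.5206949685610067 lat x,y -0.15200623717553324 0.14781303282940028 F [-0.0847 -0.2694  4.3897] t 30.5583
touch True [ 0.4284 -0.2832  0.0114] 33.974648231384556
t 34.55
35.9583
((360.2500305175781, 253.75003051757812), (16.970561981201172, 16.26345443725586), 45.0) [ 0.4272 -0.279   0.033 ]
((360.6500244140625, 228.05001831054688), (17.076295852661133, 16.76007080078125), 18.43494987487793) [ 0.4949 -0.2807  0.033 ]
```

View pics/fin.png

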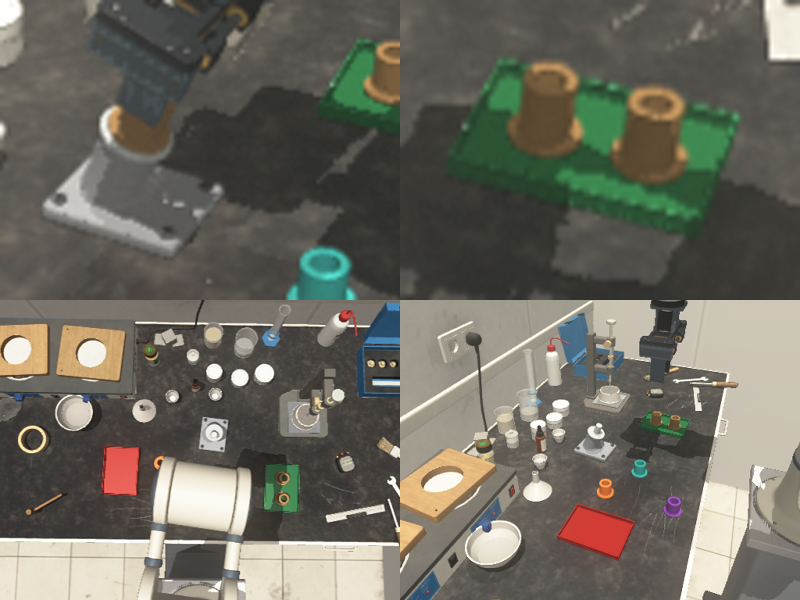

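The final picture shows the second bush's flange on the shoulder during its test. Both bushes now stand upright on their flanges in the green tray, the gauge is free, and the crucibles and bottle are standing.

```bash
python3 -c "
from bench import ctrl
print(ctrl.sign_off())"
```

```text
the job is handed in; nothing more can be done
None
```

Both bushes went fully home on the gauge pin under light pressure, so neither showed a burr; both stand upright in the green tray, the gauge is free, the crucibles and bottle are still standing, and the job was handed in at about 36 s.

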